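Index and lock the carving turntable

TASK

Push the carver's turntable round by its arms until the ball-ended arm points straight at the brass pointer, then push the lock lever all the way round to its stop, counterclockwise seen from above, with the ball arm still on the pointer. The carving only rests on the turntable: let it ride round without touching, lifting or shifting it, and leave the tools and other things on the bench where they are.

Things in the scene. Friction and masses are not known exactly. Their poses are not given: they have to be found in the camera images.
- stand: Plywood board 18 mm thick screwed to the bench, carrying turntable, brass pointer and lock lever. Origin on the bench, under the turntable's axis; z up; x from the axis to the pointer, y to the left of x. The board spans x -120 to 225, y -245 to 120 mm. A flat strap (top 22 mm above the bench) joins turntable and lock; under the arms the board is otherwise bare outside the bearing.
- centre (a point): Middle of the turntable's top, 60 mm above the bench, on its vertical axis. Wooden disc 160 mm across (34 to 60 mm above the bench) on a bearing 120 mm across. Four level round steel arms, 14 mm thick, 90 degrees apart, centre line 50 mm above the bench, reach to 140 mm from the axis; 25 mm free under them. One ends in a wooden ball, three are plain.
- ball (a point): Centre of the 36 mm wooden ball at the end of one arm, 150 mm from the axis, 50 mm above the bench.
- turn (a joint): Angle of the turntable in rad, counterclockwise seen from above positive. At 0 (or 2 pi, 6.28: it turns freely both ways without a stop) the ball-ended arm points straight at the brass pointer. The ball arm's direction is this angle about z from the stand's x axis. It turns with steady friction (about 2 N at 115 mm from the axis) and stays where it is left.
- pointer_tip (a point): Tip of the fixed brass pointer, 178 mm from the turntable's axis along the stand's x, 50 mm above the bench; the pointer (16 mm wide, up to 56 mm above the bench) reaches from there outwards to 221 mm. Axes as the stand's.
- lock_pivot (a point): Vertical pivot axis of the lock lever, 50 mm above the bench, at x -10, y -200 mm on the stand. Hub 42 to 48 mm across, 62 mm high.
- lock_grip (a point): Point on the middle of the lock lever's bar, 70 mm out from its pivot, 50 mm above the bench. The bar is steel, 14 x 14 mm, level (43 to 57 mm above the bench), and ends in a black grip 22 mm across, 92 mm from the pivot.
- lock (a joint): Angle of the lock lever in rad: 0 is open (lever pointing 125 degrees clockwise from the stand's x), growing counterclockwise seen from above; it is locked at its stop at 1.22 (lever pointing 55 degrees clockwise from the stand's x). Friction about 2 N at the grip point; it stays where it is left.
- rosette: The carving: a round wooden rosette 132 mm across, up to about 28 mm high, lying loose in the middle of the turntable's top (origin at the centre of its underside). It rides round with the turntable by friction.
- gouge_a: Carving gouge lying left of the turntable, 240 mm long and 26 mm high, wooden handle towards the robot. Origin at the centre of its underside. A bystander: leave it where it is.
- gouge_b: Second carving gouge beside it, 230 mm long, 26 mm high. Origin at the centre of its underside. A bystander: leave it where it is.
- mallet: Turned wooden mallet standing on its head, 240 mm tall, head 94 mm across. Origin at the centre of its underside. A bystander: leave it where it is.
- gluepot: White plastic pot, 72 mm across, 60 mm tall. Origin at the centre of its underside. A bystander: leave it where it is.
- leaf: Carved wooden leaf lying flat, about 70 x 50 mm, 12 mm thick. Origin at the centre of its underside. A bystander: leave it where it is.
- square: Try square lying flat, wooden stock 90 mm, steel blade 130 mm, 16 mm high; the origin is on its stock. A bystander: leave it where it is.
Things that resemble listed ones, but are neither listed nor needed, are in the scene too. Of the things like the rosette, leave any that is black or red; of the rest the larger one is meant.

How it is judged:
On the way, in this order (a step that is already met when the one before it is completed fails the run):
1. the ball arm points at the brass pointer and rests there, the lock lever still open (y of ball in the frame of pointer_tip between -0.012 and 0.012 m and x of ball in the frame of pointer_tip above -0.08 m and velocity of joint turn between -0.05 and 0.05 rad/s and value of joint lock below 0.6 rad), for 0.3 s.
2. the lock lever is pushed home to its stop while the ball arm stays on the pointer (y of ball in the frame of pointer_tip between -0.012 and 0.012 m and x of ball in the frame of pointer_tip above -0.08 m and value of joint lock above 1.12 rad), for 0.2 s.
At the end, for the whole second after the job is handed in: The ball's centre lies within 12 mm to either side of the stand's x axis through the pointer (under 5 degrees), on the pointer's side; the lock lever is within 0.1 rad of its stop at 1.22; the turntable is still; the carving lies flat on the turntable within 15 mm of its centre (all of step 2 and velocity of joint turn between -0.05 and 0.05 rad/s and horizontal distance between rosette and centre below 0.015 m and height (world z) of rosette between 0.054 and 0.066 m and linear speed of rosette below 0.02 m/s); the robot touches nothing.
It fails at once if the carving is touched by the gripper's fingers or the arm (contact force between any of the fingers, the arm and rosette above 1 N).
It fails at once if the carving is lifted or shifted on the turntable by more than 15 mm (height (world z) of rosette above 0.068 m or horizontal distance between rosette and centre above 0.015 m).
It fails at once if a tool or other bystander is moved by more than 20 mm (distance of any of gouge_a, gouge_b, mallet, gluepot, leaf, square from where it was at the start of the episode above 0.02 m).
It also fails if it takes over 61 s, if anything falls off the work surface, if the arm or the gripper's body presses on something with over 40 N, if the wrist force passes 120 N, or if a joint passes its speed limit or range.

ROBOT

A 7-joint arm with a two-finger parallel gripper is mounted at the origin on the work surface. World frame = base frame: x ahead of the robot, y to its left, z up, the work surface at z = 0. Lengths are in m, angles in rad, forces in N, time in s.
With the tool pointing down it reaches from about 0.4 to 0.85 m from the base axis. Payload 10.4 kg.
Tool frame: the origin (TCP) lies at the very end of the fingers, on their centre line; the grasp point (between the pads) lies 19 mm behind it (r.pinch_z is the distance from the TCP to the grasp point, in m); z points along the fingers, y is the line along which they close (so a half turn about z gives the same grasp; the last joint's range is limited). The gripper opens to 87 mm and grips with 3 to 60 N. Pads are 19 mm wide; open, the fingers measure 117 mm over their backs; the gripper's body (75 mm by 190 mm) begins 51 mm behind the grasp point.
Start: joints at [-1.322, 0.332, -0.065, 1.46, 0.022, 1.35, -0.088], TCP at [0.168, 0.602, 0.223] pointing down, gripper open.
Joint ranges: [-2.6, 2.6], [-0.5, 2.12], [-1.47, 1.34], [0.16, 2.42], [-1.27, 4.41], [0.06, 2.06], [-2.6, 2.6]. Speed limits (rad/s): [2.22, 2.22, 2.79, 2.79, 3.14, 3.14, 3.14].

INTERFACE

Orientations are given as a unit quaternion [x, y, z, w].
In Python, from bench import sensors, vision, r gives the robot as it stands.
- The arm moves only by the shell command python3 -m crank 'ROWS' [OPENING] [FORCE]. ROWS is JSON, a list of rows, each a list of 2 entries, a list of its own where there are three numbers: the shift along the tool's x, y, z normalised to -1 to 1, where 1 is 3 cm, then the turn about the tool's z normalised to -1 to 1, where 1 is 8 degrees. A call has 1 to 12 rows; each row shifts and turns the commanded pose from where the row before left it, along the tool's axes as they then stand; what a row does not reach is not made up. A row lasts 1/8 s, in which the tool goes at most 62.5 mm and 10.7 degrees, less where a joint would pass 70% of its speed; a pose out of reach is approached as far as the arm can. A call with a number of a shift or a turn outside -1 to 1 is refused whole. A call with a gripper value outside its range is refused whole. OPENING is the opening, from 0 (shut) to 1 (fully open), set as the call begins (- or left out, the last holds). The fingers move at their own pace and stop on an object; FORCE is the grip in N (left out, the last holds). Time passes only in rows, so rows that do not move let the fingers close. It gives the time, the measured TCP pose, the force, the opening and the grip force at its end, in the units of the state.
- sensors.read_state(): the state, without advancing time (a new reading comes with each control period).
- vision.camera(name): name is "scene" or "top"; returns the picture (400x640x3 uint8, red, green, blue); there is no depth.
- vision.camera_model(name): a dict with "vertical_fov" (degrees; the focal length in pixels is half the picture's height over the tangent of half this angle, whatever the lens; pixels are square), "cx", "cy" (the principal point, pixels), "dist" ([k1, k2, p1, p2, k3] as OpenCV has them; the pictures are not rectified), "camera_from_world" (4x4, takes a point from world to camera coordinates). Camera axes: x right, y down, z forward; pixel columns grow to the right and rows downward; lengths in m; the calibration is good to about 2 mm. A picture is of the moment at which its call begins. camera_model takes no time and is no camera call.
- r.close_job(): hands the job in; it is judged then, once.
The state is a dict: "time": time; "joint_positions": joint angles; "joint_vel": joint speeds; "joint_torque": joint torques, N m; "ee_pos": TCP position; "eef_rot": TCP orientation; "ft_force": force on the tool from outside, world axes, zero at the start; "torque": the same for the moment, N m; "width": finger opening in m; "grip_force": force on a finger pad.
Only numpy, scipy, OpenCV 4.12 (cv2) and the standard library are available. Lean on these libraries where they do the work, as an engineer would, in place of code of your own. Each camera call takes 0.05 s, during which the arm holds its last target. There are 200 camera calls.

## Working session

There is one attempt and no reset: what is moved stays moved. The work goes in short steps, Python scripts to look and compute and a shell command to move; the robot and the scene stay as the last step left them, time stands still between calls to the robot, and variables do not carry over. Pictures are saved under pics/ and viewed, at most 10 in all, crops included, and the job is handed in when it is done.

```bash
mkdir -p pics; ls
cat > h.py <<'E'
import numpy as np, cv2
from bench import sensors, vision, r
def K(m):
    f=200/np.tan(np.radians(m["vertical_fov"])/2)
    return np.array([[f,0,m["cx"]],[0,f,m["cy"]],[0,0,1]]),np.array(m["dist"],float)
def w(name,pts,z):
    m=vision.camera_model(name);k,d=K(m);T=np.array(m["camera_from_world"])
    u=cv2.undistortPoints(np.array(pts,float).reshape(-1,1,2),k,d)[:,0]
    R,t=T[:3,:3],T[:3,3];c=-R.T@t
    D=np.c_[u,np.ones(len(u))]@R
    return c+D*((np.broadcast_to(z,len(u))-c[2])/D[:,2])[:,None]
def px(name,P):
    m=vision.camera_model(name);k,d=K(m);T=np.array(m["camera_from_world"])
    return cv2.projectPoints(np.array(P,float).reshape(-1,1,3),cv2.Rodrigues(T[:3,:3])[0],T[:3,3],k,d)[0][:,0]
E
python3 - <<'E'
from h import *
for n in("top","scene"):
    cv2.imwrite(f"pics/{n}0.png",vision.camera(n)[:,:,::-1])
    T=np.array(vision.camera_model(n)["camera_from_world"]);print(n,-T[:3,:3].T@T[:3,3])
s=sensors.read_state();print(s["time"],s["ee_pos"],s["eef_rot"],s["width"])
E
```

```text
pics
top [0.36296527 0.02945123 1.41613297]
scene [1.1482262  0.80902006 1.02414047]
0.1 [0.16769018 0.60174837 0.22185359] [ 1.35474454e-01  9.90780651e-01 -6.08905938e-04 -5.63802223e-05] 0.08716979108351018
```

View pics/top0.png

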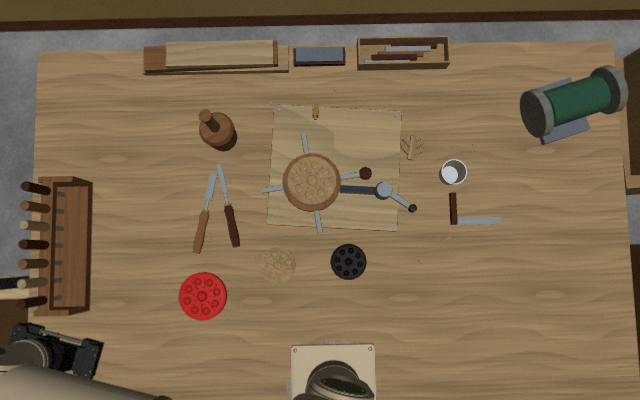

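View pics/scene0.png

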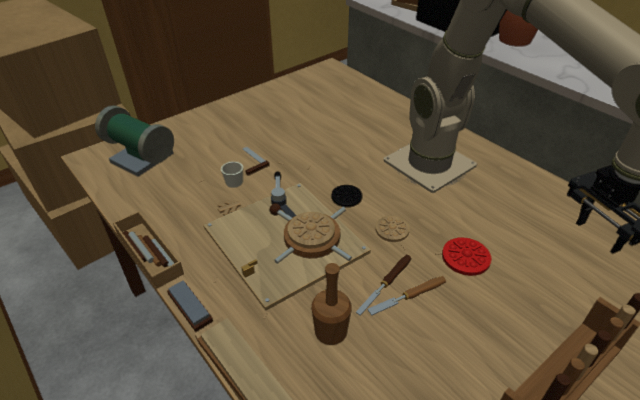

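The top picture shows the turntable at (312,182), the pointer at (316,112), the ball at (365,173), the lock pivot at (384,190) and the black grip at (412,208). Rosette candidates are the one on the turntable (312,182), a smaller wooden one (277,264), black (348,261) and red (203,296); I choose the one on the turntable. I'll check that in a close crop.

Run:
```python
from h import *
im=cv2.imread("pics/top0.png")[95:240,255:425]
cv2.imwrite("pics/c0.png",cv2.resize(im,None,fx=4,fy=4,interpolation=cv2.INTER_CUBIC))
```

```text
(no output)
```

View pics/c0.png

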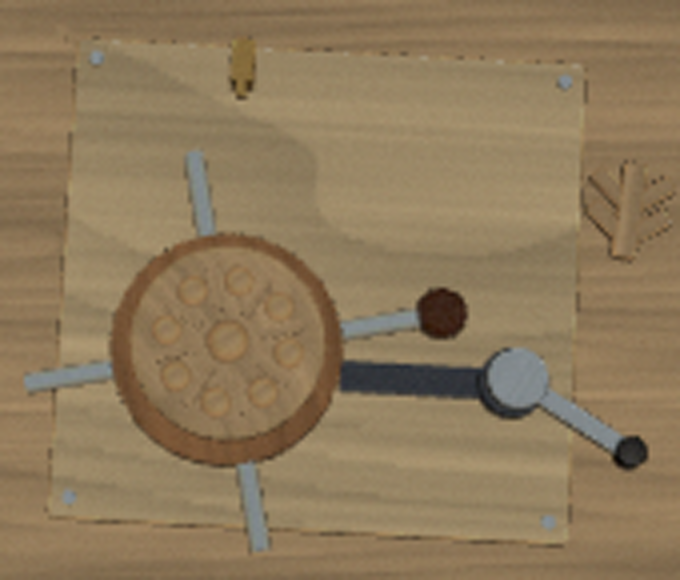

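Crop: wooden rosette on the turntable confirmed at (312,180); ball at crop (441,313), plain arm ends (194,152), (27,382), (262,550), pointer tip (242,97), hub (514,376), grip (631,452).

```bash
cat >> h.py <<'E'
def fit(name,pts,z):pass
E
python3 - <<'E'
from h import *
from scipy.optimize import least_squares
c=np.array([(78,38),(585,66),(567,545),(50,515),(194,152),(27,382),(262,550),(441,313),(242,97),(514,376),(631,452)],float)/4+[254.6,94.6]
z=[.018]*4+[.05]*4+[.053,.062,.05]
P=w("top",c,z)[:,:2]
def model(v):
    x,y,a,b,l=v
    p=lambda r,t:[r*np.cos(t),r*np.sin(t)]
    L=np.array([-.01,-.2])+p(.085,l-np.radians(125))
    S=np.array([[.225,.12],[.225,-.245],[-.12,-.245],[-.12,.12],p(.14,b+np.pi/2),p(.14,b+np.pi),p(.14,b-np.pi/2),p(.15,b),[.178,0],[-.01,-.2],L])
    R=np.array([[np.cos(a),-np.sin(a)],[np.sin(a),np.cos(a)]])
    return S@R.T+[x,y]
s=least_squares(lambda v:(model(v)-P).ravel(),[.5,.05,0,-1.4,0])
print(s.x,np.degrees(s.x[2:]));print(np.c_[P,model(s.x)-P].round(4))
st=sensors.read_state();from scipy.spatial.transform import Rotation as R
print(R.from_quat(st["eef_rot"]).as_matrix().round(3))
# reach of candidate places
E
```

```text
[ 0.55799383  0.0464799  -0.07537274 -1.34733478  0.09930537] [ -4.31854    -77.19659669   5.68977873]
[[ 7.903e-01  1.499e-01  1.100e-03 -7.000e-04]
 [ 7.627e-01 -2.127e-01  1.200e-03 -2.100e-03]
 [ 4.203e-01 -1.878e-01 -5.000e-04 -1.000e-03]
 [ 4.486e-01  1.733e-01 -1.200e-03  1.900e-03]
 [ 6.976e-01  6.730e-02 -1.100e-03 -2.000e-04]
 [ 5.385e-01  1.850e-01 -1.200e-03 -0.000e+00]
 [ 4.198e-01  2.560e-02 -3.000e-04  3.000e-04]
 [ 5.809e-01 -1.013e-01 -7.000e-04 -5.000e-04]
 [ 7.352e-01  3.320e-02  3.000e-04 -1.000e-04]
 [ 5.345e-01 -1.488e-01 -1.600e-03 -3.400e-03]
 [ 4.819e-01 -2.290e-01  4.000e-03  6.000e-03]]
[[-0.963  0.268 -0.   ]
 [ 0.268  0.963 -0.001]
 [-0.    -0.001 -1.   ]]
```

```bash
cat >> h.py <<'E'
from scipy.spatial.transform import Rotation as Rt
O=np.array([.558,.0465]);A=-.0754
def st():
    s=sensors.read_state();d=np.array(s["ee_pos"][:2])-O;c,n=np.cos(A),np.sin(A)
    X=Rt.from_quat(s["eef_rot"]).as_matrix()[:,0]
    print("t",round(s["time"],2),"stand mm",(1000*np.array([d[0]*c+d[1]*n,-d[0]*n+d[1]*c,s["ee_pos"][2]])).round(1),"tool yaw err deg",round((np.degrees(np.arctan2(X[1],X[0])-A)-180+180)%360-180,2),"F",np.round(s["ft_force"],1),"w",round(s["width"],4))
E
python3 -m crank '[[[0,0,0],-0.7],[[0,0,0],-0.71],[[-0.64,-0.96,0],0],[[-0.64,-0.96,0],0],[[-0.64,-0.96,0],0],[[-0.64,-0.96,0],0],[[-0.64,-0.96,0],0],[[-0.64,-0.96,0],0],[[-0.64,-0.96,0],0],[[-0.64,-0.96,0],0]]' 0 20
python3 -c "from h import *;st()"
```

```text
time: 1.35
ee_pos: [0.304, 0.3596, 0.2223]
eef_rot: [0.037, 0.999, -0.0, -0.0]
ft_force: [1.2, -0.3, 0.0]
width: 0.0016
grip_force: 0.0
t 1.35 stand mm [-276.8  293.1  222.3] tool yaw err deg 0.02 F [ 1.2 -0.3  0. ] w 0.0016
```

```bash
python3 -m crank '[[[-0.64,-0.96,0],0],[[-0.64,-0.96,0],0],[[-0.64,-0.96,0],0],[[-0.64,-0.96,0],0],[[-0.64,-0.96,0],0],[[-0.64,-0.96,0],0],[[-0.64,-0.96,0],0],[[-0.64,-0.96,0],0],[[-0.64,-0.96,0],0],[[-0.64,-0.96,0],0],[[-0.64,-0.96,0],0],[[-0.64,-0.96,0],0]]' >/dev/null
python3 -m crank '[[[-0.64,-0.96,0],0],[[-0.64,-0.96,0],0],[[0,0,1],0],[[0,0,1],0],[[0,0,0],0],[[0,0,0],0]]' 
python3 -c "
from h import *;st()
for n,s in (('top',(255,95,425,240)),('scene',(190,120,390,320))):
    im=vision.camera(n)[s[1]:s[3],s[0]:s[2],::-1];cv2.imwrite(f'pics/{n}1.png',cv2.resize(im,None,fx=3,fy=3,interpolation=2))
a,b=cv2.imread('pics/top1.png'),cv2.imread('pics/scene1.png')[:, :]
b=cv2.resize(b,(435,435));b=b[:, :290] if 0 else cv2.resize(b,(290,290));b=cv2.copyMakeBorder(b,0,a.shape[0]-290,0,0,0)
cv2.imwrite('pics/m1.png',np.hstack([a,b]))"
```

```text
time: 3.6
ee_pos: [0.542, -0.0614, 0.1636]
eef_rot: [0.037, 0.999, 0.0, 0.0]
ft_force: [0.1, -0.1, 0.2]
width: 0.0009
grip_force: 0.0
t 3.6 stand mm [  -7.8 -108.8  163.6] tool yaw err deg 0.03 F [ 0.1 -0.1  0.2] w 0.0009
```

View pics/m1.png

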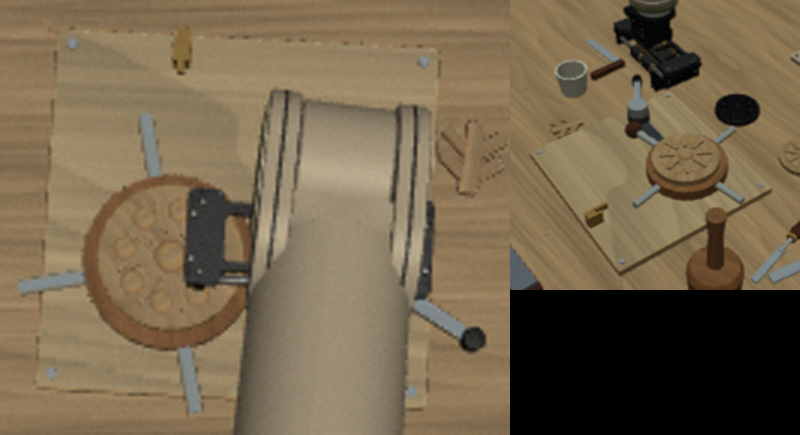

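Top crop shows the hand over the strap area between disc and hub, with the lock grip still at crop (472,338). The scene crop seems to show the hand further back, so I'll check by projecting the TCP.

```bash
python3 -c "
from h import *
p=np.array(sensors.read_state()['ee_pos']);up=p+[0,0,.07]
q=(px('scene',[p,up,[.558,.0465,.06]])-[190,120])*3;print(q,q*290/600+[510,0])
print((px('top',[p,up])-[255,95])*3)
im=cv2.imread('pics/scene1.png');cv2.imwrite('pics/s1c.png',im)"
```

```text
[[307.56304647 179.6554724 ]
 [304.32984659 119.58845856]
 [367.60863084 328.47164449]] [[658.65547246  86.83347833]
 [657.09275918  57.8010883 ]
 [687.67750491 158.76129484]]
[[295.77231847 258.17238327]
 [301.80805026 245.57724797]]
```

View pics/s1c.png

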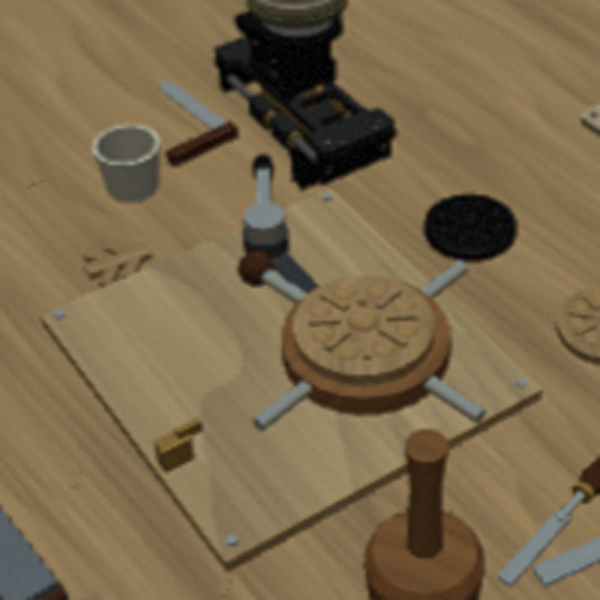

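```bash
python3 -m crank '[[[0,0,1],0],[[0,0,1],0],[[0,0,1],0],[[0,0,0.6],0],[[0,0,0.55],0],[[0,0,0],0]]' >/dev/null
python3 -c "from h import *;st()
def F(t,r=.112,off=.0165):
    # finger centre when pushing arm at angle t(deg)
    t=np.radians(t);return np.round(1000*(r*np.array([np.cos(t),np.sin(t)])+off*np.array([np.sin(t),-np.cos(t)])),1)
for t in range(-77,1,11):print(t,F(t,off=.007+.0095*abs(np.sin(np.radians(t)))+.0155*np.cos(np.radians(t))))"
```

```text
t 4.45 stand mm [  -8.6 -108.8   37.5] tool yaw err deg 0.03 F [-0.4  0.   0.9] w 0.0004
-77 [   6.  -113.6]
-66 [  25.5 -111.3]
-55 [  44.8 -105.3]
-44 [ 63.4 -95.6]
-33 [ 80.2 -82.1]
-22 [ 94.5 -65.1]
-11 [105.4 -45. ]
0 [112.  -22.5]
```

```bash
python3 -m crank '[[[-0.24,-0.08,0],0],[[-0.24,-0.08,0],0],[[-0.32,0.04,0],0],[[-0.33,0.04,0],0],[[-0.32,0.1,0],0],[[-0.32,0.1,0],0],[[-0.31,0.16,0],0],[[-0.31,0.16,0],0]]' |grep force
python3 -c "from h import *;st()"
python3 -m crank '[[[-0.28,0.22,0],0],[[-0.28,0.23,0],0],[[-0.24,0.28,0],0],[[-0.24,0.28,0],0],[[-0.18,0.33,0],0],[[-0.18,0.33,0],0],[[0,0,0],0]]' |grep force
python3 -c "from h import *;st()
cv2.imwrite('pics/c2.png',cv2.resize(np.hstack([vision.camera('top')[95:240,255:425,::-1],vision.camera('scene')[140:285,200:350,::-1]]),None,fx=2.5,fy=2.5,interpolation=2))"
```

```text
ft_force: [-3.0, 0.5, -0.4]
grip_force: 1.3
t 5.45 stand mm [ 63.9 -95.2  37.8] tool yaw err deg 0.03 F [-3.   0.5 -0.4] w 0.0008
ft_force: [0.2, -0.4, -1.3]
grip_force: 0.0
t 6.33 stand mm [106.3 -43.7  38.2] tool yaw err deg 0.13 F [ 0.2 -0.4 -1.3] w 0.0008
```

View pics/c2.png

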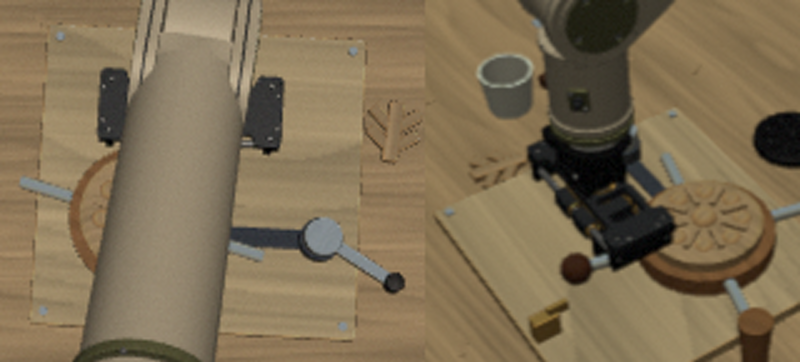

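Top: left arm end at crop (22,182), right plain arm end at (262,256); scene: ball at crop (576,268), just short of the pointer tip at (565,305).

```bash
cat >> h.py <<'E'
def ang(n,p,z=.05):
    d=w(n,[p],z)[0,:2]-O;return np.degrees(np.arctan2(d[1],d[0])-A),1000*np.hypot(*d)
E
python3 -c "from h import *
print(ang('top',(263.8-.3,167.8-.3)),ang('top',(359.8-.3,197.4-.3)),ang('scene',((576-425)/2.5+199.7,268/2.5+139.7)))"
```

```text
(np.float64(76.11620651070471), np.float64(138.9154560060765)) (np.float64(-104.30854420704209), np.float64(138.43004120340987)) (np.float64(-13.228459969619578), np.float64(153.97758086254245))
```

```bash
python3 -m crank '[[[-0.05,0.25,0],0],[[-0.05,0.25,0],0],[[-0.04,0.25,0],0],[[0,0.1,0],0],[[0,0.05,0],0],[[0,0,0],0],[[0,0,0],0]]' |grep force
python3 -c "from h import *;st()
cv2.imwrite('pics/c3.png',cv2.resize(np.hstack([vision.camera('top')[95:240,255:425,::-1],vision.camera('scene')[180:325,200:350,::-1]]),None,fx=2.5,fy=2.5,interpolation=2))"
```

```text
ft_force: [-0.3, -0.7, 0.1]
grip_force: 0.2
t 7.3 stand mm [109.3 -18.2  37.9] tool yaw err deg 0.03 F [-0.3 -0.7  0.1] w 0.0004
```

View pics/c3.png

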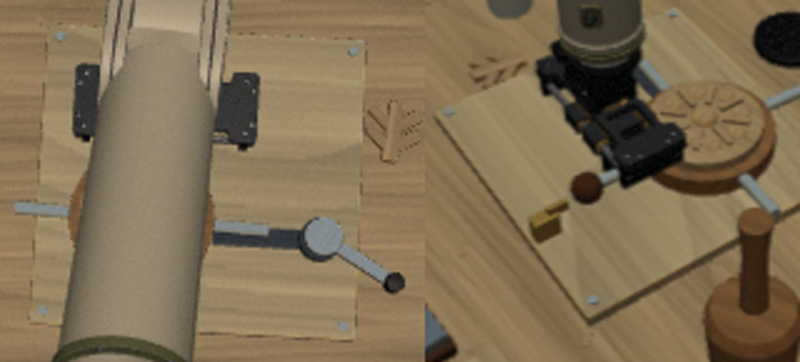

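Left arm end at crop (15,209), right arm end at (269,230), ball in scene at (587,187), almost in line with the pointer at (565,207).

```bash
python3 -c "from h import *
print(ang('top',(15/2.5+254.7,209/2.5+94.7)),ang('top',(269/2.5+254.7,230/2.5+94.7)),ang('scene',((587-425)/2.5+199.7,187/2.5+179.7)))"
```

```text
(np.float64(88.85546727551119), np.float64(140.59982971091807)) (np.float64(-92.03244958402709), np.float64(140.55667134737791)) (np.float64(-1.5088477978221866), np.float64(154.07251110300038))
```

```bash
python3 -m crank '[[[0,0.05,0],0],[[0,0.05,0],0],[[0,0,0],0],[[0,0,0],0],[[0,-0.3,0],0],[[0,-0.5,0],0],[[0,0,1],0]]' >/dev/null --help 2>&1 | head -1
python3 -c "from h import *;st()"
```

```text
t 7.4 stand mm [109.3 -18.2  37.9] tool yaw err deg 0.03 F [-0.  -0.6  0.2] w 0.0006
```

That call was refused, which is just as well because its last row had the wrong z sign (up is negative). Sending the corrected move.

```bash
python3 -m crank '[[[0,0.05,0],0],[[0,0.05,0],0],[[0,0,0],0],[[0,0,0],0],[[0,-0.3,0],0],[[0,-0.5,0],0],[[0,0,-1],0],[[0,0,-1],0],[[0,0,-1],0],[[0,0,-0.8],0]]' |grep force
python3 -m crank '[[[0.76,-0.86,0],0],[[0.76,-0.86,0],0],[[0.76,-0.86,0],0],[[0.76,-0.86,0],0],[[0.76,-0.86,0],0],[[0.76,-0.86,0],0],[[0.76,-0.86,0],0],[[0.76,-0.86,0],0],[[0,0,0],0]]' |grep force
python3 -c "from h import *;st()
cv2.imwrite('pics/c4.png',cv2.resize(vision.camera('top')[95:240,255:425,::-1],None,fx=4,fy=4,interpolation=2))"
```

```text
ft_force: [-0.4, 0.4, -0.4]
grip_force: 0.0
ft_force: [0.1, 0.0, -0.2]
grip_force: 0.0
t 9.78 stand mm [ -74.6 -249.   152.3] tool yaw err deg -0.27 F [ 0.1  0.  -0.2] w 0.0006
```

View pics/c4.png

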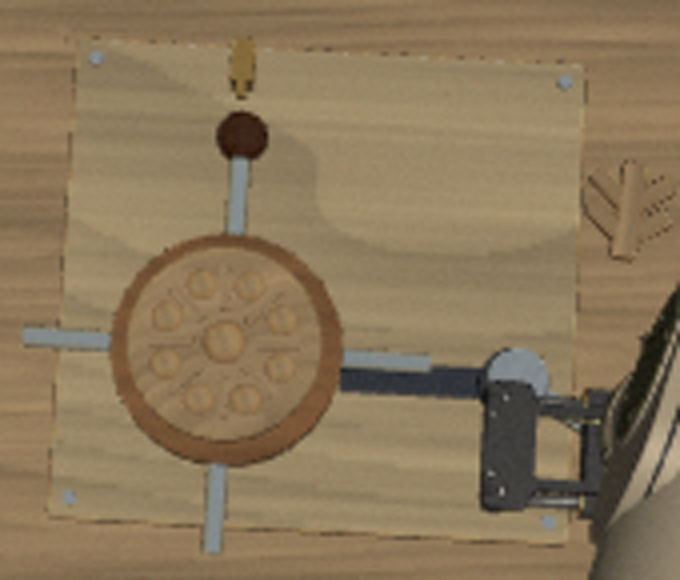

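```bash
python3 -c "from h import *
print(ang('top',(242/4+254.6,136/4+94.6)))"
python3 -m crank '[[[0,0.1,1],0],[[0,0,1],0],[[0,0,1],0],[[0,0,0.8],0],[[0,0,0],0],[[-0.42,-0.05,0],0]]' |grep force
python3 -c "from h import *;st()"
python3 -m crank '[[[-0.38,-0.27,0],0],[[-0.38,-0.27,0],0],[[-0.39,-0.1,0],0],[[-0.39,-0.1,0],0],[[-0.29,0.01,0],0],[[-0.29,0.01,0],0],[[-0.2,0.05,0],0],[[-0.19,0.05,0],0],[[0,0,0],0]]' |grep force
python3 -c "from h import *;st()"
```

```text
(np.float64(-0.5483813880839639), np.float64(150.8078715250602))
ft_force: [-0.2, 0.5, 0.2]
grip_force: 0.0
t 10.57 stand mm [ -59.4 -244.3   38.9] tool yaw err deg 0.03 F [-0.2  0.5  0.2] w 0.0003
ft_force: [-7.8, 0.4, 3.1]
grip_force: 3.4
t 11.7 stand mm [  13.9 -263.5   37.7] tool yaw err deg -0.01 F [-7.8  0.4  3.1] w 0.0005
```

```bash
python3 -m crank '[[[-0.08,0.04,0],0],[[-0.06,0.03,0],0],[[0,0,0],0],[[0,0,0],0]]' |grep force
python3 -c "from h import *;st()"
```

```text
ft_force: [-22.3, -1.5, 12.6]
grip_force: 10.4
t 12.2 stand mm [  14.5 -263.1   37.4] tool yaw err deg -0.14 F [-22.3  -1.5  12.6] w 0.0002
```

Firm stop: 22 N with no further motion. Backing off, lifting, moving clear and looking.

```bash
python3 -m crank '[[[0.3,-0.15,0],0],[[0.6,-0.3,0],0],[[0.3,0,0],0],[[0,0,-1],0],[[0,0,-1],0],[[0,0,-1],0],[[0,0,-1],0],[[0.8,-0.6,-0.5],0],[[0.8,-0.6,0],0],[[0.8,-0.6,0],0],[[0,0,0],0],[[0,0,0],0]]' |grep force
python3 -c "from h import *;st()
cv2.imwrite('pics/c5.png',cv2.resize(vision.camera('top')[95:240,255:425,::-1],None,fx=4,fy=4,interpolation=2))"
```

```text
ft_force: [0.4, 0.2, -0.1]
grip_force: 0.0
t 13.7 stand mm [ -88.2 -327.9  173. ] tool yaw err deg 0.06 F [ 0.4  0.2 -0.1] w 0.0005
```

View pics/c5.png

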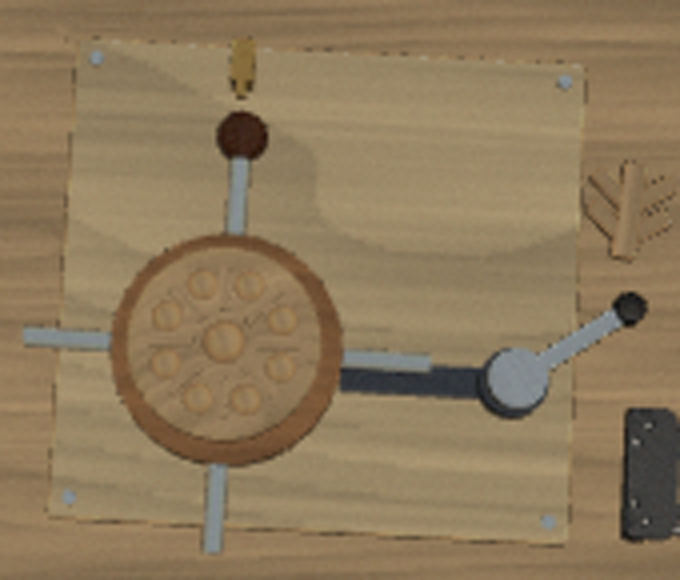

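```bash
python3 -c "from h import *
g=w('top',[(631/4+254.6,308/4+94.6),(631/4+254.6,452/4+94.6)],.05)[:,:2]
c,n=np.cos(A),np.sin(A);p=O+[-.01*c+.2*n,-.01*n-.2*c]
for q in g-p:print(np.degrees(np.arctan2(q[1],q[0])-A),np.hypot(*q))
print(ang('top',(242/4+254.6,136/4+94.6)))"
```

```text
-54.47432373060459 0.09422167614911033
-119.30188999632696 0.09220603477840981
(np.float64(-0.5483813880839639), np.float64(150.8078715250602))
```

The lever is at -54.5° (the stop is at -55°), the ball at -0.5°, and the carving is centred.

```bash
python3 -c "from h import *
print(r.close_job())"
```

```text
the job is handed in; nothing more can be done
None
```

I handed the job in at about 14 s: the last top picture put the ball arm about 0.5° off the pointer and the lock lever at its stop, the carving still looked centred, and I saw nothing on the bench disturbed; no verdict came back.

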